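# Slide the tint board out for the stylist's hand

## Robot

A 6-joint arm with a two-finger parallel gripper is mounted at the origin on the work surface. World frame = base frame: x ahead of the robot, y to its left, z up, the work surface at z = 0. Lengths are in m, angles in rad, forces in N, time in s.
With the tool pointing down it reaches from about 0.275 to 0.875 m from the base axis. Payload 12.5 kg.
Tool frame: the origin (TCP) lies on the centre line of the jaws, within the pads' length; the fingertips stand r.finger_overhang ahead of it and the grasp point (between the pads) lies 3 mm ahead of it (r.finger_overhang is the distance from the TCP to the fingertips, in m); z points along the fingers, y is the line along which they close (so a half turn about z gives the same grasp; the last joint's range is limited). The gripper opens to 85 mm and grips with 20 to 120 N. Pads are 22 mm wide; open, the fingers measure 114 mm over their backs; the gripper's body (76 mm by 85 mm) begins 54 mm behind the grasp point. The pads swing forward as they close: fully open they stand 13 mm farther back than shut.
Start: joints at [-1.41, 0.351, 1.652, -0, 1.139, -0.085], TCP at [0.134, -0.533, 0.253] pointing down, gripper open.
Joint ranges: [-2.75, 2.75], [-0.79, 2.1], [0.01, 2.65], [-1.57, 4.71], [0.07, 3.14], [-2.87, 2.87]. Speed limits (rad/s): [2.22, 2.22, 2.79, 3.14, 3.14, 3.14].

## Interface

Orientations are given as a unit quaternion [x, y, z, w].
In Python, from cell import r, optics gives the robot as it stands. The module is installed in compiled form; this text tells all that it offers. Calls block until the motion is done:
- r.move_to(position, orientation): joint-space move of the TCP to a pose.
- r.move_linear(position, rot=None, vel=0.15): straight line of the TCP; rot=None keeps the orientation; vel is the mean speed in m/s.
- r.set_joints(angles): joint-space move.
- r.set_gripper(opening, squeeze=None): opening from 0.0 (shut) to 1.0 (fully open); squeeze is the grip in N (None keeps the last); returns when the fingers have stopped.
- r.sleep(seconds).
- r.inverse_kinematics(position, orientation): joint angles nearest the present ones, or None.
- optics.get_image(name): name is "scene" or "top" or "wrist"; returns a dict with "pixels" (420x560x3 uint8, red, green, blue), "depth" (420x560 float32, m along the optical axis (not along the pixel's ray), 0 where there is no reading), "fx", "fy", "cx", "cy" (pixels), "D" ([k1, k2, p1, p2, k3] as OpenCV has them; the pictures are not rectified), "camera_from_world" (4x4, takes a point from world to camera coordinates); the wrist camera has in their place "mount" (4x4, takes a point from camera to tool coordinates, whose origin is the TCP and whose axes are the flange's). Camera axes: x right, y down, z forward; pixel columns grow to the right and rows downward; lengths in m; the calibration is good to about 2 mm. A picture is of the moment at which its call begins: read the wrist's pose just before it.
A pose or a line that the arm cannot do raises r.PlanningError and nothing moves.
- r.hand_in(): hands the job in; it is judged then, once.
Readings, each from a call of its own:
- r.current_t(): time.
- r.current_q(): joint angles.
- r.current_qvel(): joint speeds.
- r.current_effort(): joint torques, N m.
- r.current_tool_pos(): TCP position.
- r.current_ee_rot(): TCP orientation.
- r.current_contact_force(): force on the tool from outside, world axes, zero at the start.
- r.current_torque(): the same for the moment, N m.
- r.current_opening(): opening from 0.0 (shut) to 1.0 (fully open).
- r.current_finger_force(): force on a finger pad.
Only numpy, scipy, OpenCV 4.12 (cv2) and the standard library are available. Lean on these libraries where they do the work, as an engineer would, in place of code of your own. Each camera call takes 0.05 s, during which the arm holds its last target. There are 200 camera calls.

## Task

With the fingertips, push the flat tint board along the wooden stand until exactly its pink grip strip hangs out over the stand's working edge: the line where pink meets black lies right on the edge, and the board lies square to it. Push it gently, keep it flat on the stand the whole time without lifting or tipping it, leave the bowl, the cream jar, the tray of rods and the spray bottle where they stand, and finish with the hand clear.

Things in the scene. Friction and masses are not known exactly. Their poses are not given: they have to be found in the camera images.
- stand: Low wooden stand, fixed to the table: flat top 300 mm (its x) by 380 mm (its y), surface 45 mm above the table. Origin: centre of its underside, on the table. Its x axis points level, out over the working edge (the 380 mm side that faces roughly to the robot's left, towards the black styling chair); y runs along that edge, z up.
- stand_edge (a point): Middle of the stand's working edge, on the top surface (150 mm along x from the stand's origin, 45 mm up). Axes as the stand's: x points out over the edge, z up.
- board: Loose flat stiff-plastic tint board, 190 mm long (x), 92 mm wide (y, too wide to grip), 6 mm thick, about 0.1 kg, lying on the stand. Origin: centre of its underside; x points to the pink end. Pink grip strip with black dot: x +40 to +95 mm; the rest is black, with a straight back edge at x = -95 mm. Starts wholly on the stand, pink end towards the working edge, somewhat askew.
- board_line (a point): Middle of the straight line across the board where pink meets black, half-way up its thickness (40 mm along x from the board's origin, 3 mm above its underside). Axes as the board's.
- bowl: Loose blue plastic tint bowl standing on the stand to one side of the board, 80 mm across the rim, 42 mm high. Origin: centre of its underside. To be left alone.
- cream_jar: Loose low white jar with a red lid standing on the stand to the other side of the board, 68 mm across, 44 mm high. Origin: centre of its underside. To be left alone. The bowl and the jar may stand either way round.
- rod_tray: Loose white open tray of coloured perm rods on the table to the robot's right of the stand, 160 x 100 mm, 35 mm high. Origin: centre of its underside. To be left alone.
- spray: Loose green spray bottle with a white head on the table to the robot's left, 66 mm across, 177 mm high. Origin: centre of its underside. To be left alone.

How it is judged:
At the end, for the whole second after the job is handed in: The line between pink and black lies within 8 mm of the working edge, pink strip outward; the board is square to the edge within 0.14 rad (8 degrees), flat on the stand (height within 3 mm, tilt under 0.05 rad) and at rest; bowl, jar, tray and spray bottle within 20 mm of where they began (x of board_line in the frame of stand_edge between -0.008 and 0.008 m and angle between the x axis of board and the x axis of stand_edge, either way round below 0.14 rad and x of board in the frame of stand_edge below -0.02 m and z of board_line in the frame of stand_edge between 0 and 0.006 m and angle between board's own z axis and vertical below 0.05 rad and linear speed of board below 0.01 m/s and distance of each of bowl, cream_jar, rod_tray, spray from where it was at the start of the episode below 0.02 m); the robot touches nothing.
It fails at once if the board is lifted off the stand (more than 12 mm) (z of board_line in the frame of stand_edge above 0.015 m).
It fails at once if the board is tipped (more than 0.15 rad) or falls off (angle between board's own z axis and vertical above 0.15 rad).
It fails at once if the board is pressed or squeezed with more than 30 N (contact force between the fingers and board above 30 N).
It fails at once if bowl, cream jar, tray of rods or spray bottle moved more than 20 mm or tipped (distance of any of bowl, cream_jar, rod_tray, spray from where it was at the start of the episode above 0.02 m or angle between any of bowl, cream_jar, rod_tray, spray's own z axis and vertical above 0.3 rad).
It also fails if it takes over 42 s, if anything falls off the work surface, if the arm or the gripper's body presses on something with over 40 N, if the wrist force passes 120 N, or if a joint passes its speed limit or range.

## Working session

There is one attempt and no reset: what is moved stays moved. The work goes in short steps, each a Python script; the robot and the scene stay as the last script left them, time stands still between calls to the robot, and variables do not carry over. Pictures are saved under pics/ and viewed, at most 10 in all, crops included, and the job is handed in when it is done.

```bash
mkdir -p pics; cat > h.py <<'E'
import numpy as np, cv2
from cell import r, optics
def grab(n):
    d=optics.get_image(n); return d
def K(d): return np.array([[d["fx"],0,d["cx"]],[0,d["fy"],d["cy"]],[0,0,1.]])
def px2w(d,uv,z):
    """pixels to world on plane z (fixed cameras)"""
    p=cv2.undistortPoints(np.array(uv,float).reshape(-1,1,2),K(d),np.array(d["D"],float)).reshape(-1,2)
    T=np.linalg.inv(np.array(d["camera_from_world"])); c=T[:3,3]
    ray=np.c_[p,np.ones(len(p))]@T[:3,:3].T
    return c+ray*((z-c[2])/ray[:,2])[:,None]
E
python3 - <<'E'
from h import *
for n in("top","scene"):
    d=grab(n); cv2.imwrite(f"pics/{n}0.png",d["pixels"][:,:,::-1])
    import pickle; pickle.dump(d,open(f"{n}0.pkl","wb"))
print(r.finger_overhang,r.current_t(),r.current_ee_rot())
E
```

```text
0.022 0.1 [ 9.92454964e-01  1.22608540e-01 -2.43587276e-05 -5.38321443e-04]
```

View pics/top0.png

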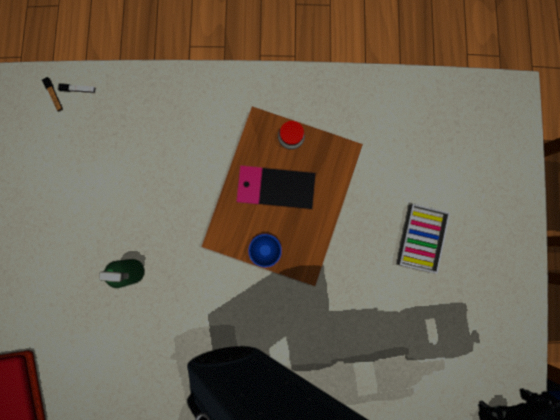

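View pics/scene0.png

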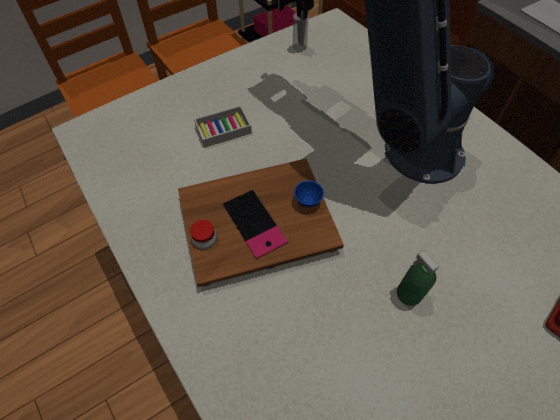

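The top view shows the stand's corners near (252,107), (362,144), (316,286) and (202,247). The board runs from its pink end at about (238,184) to its black end at about (314,191). The jar is at (291,134), the bowl at (265,250), and the working edge is on the left. I'll enlarge this area to read it more closely.

```bash
python3 - <<'E'
import pickle,cv2
d=pickle.load(open("top0.pkl","rb"))
c=d["pixels"][95:295,190:370,::-1]
cv2.imwrite("pics/crop0.png",cv2.resize(c,None,fx=3,fy=3,interpolation=cv2.INTER_CUBIC))
E
```

```text
(no output)
```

View pics/crop0.png

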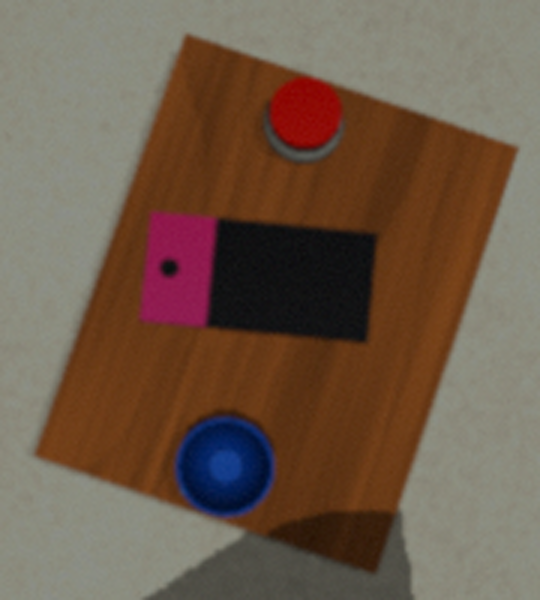

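The crop shows the stand's corners at (187,35), (517,149), (376,573) and (36,455). The board's corners are (150,212), (376,234), (367,341) and (140,321), and the pink/black line runs from (217,220) to (208,327).

```bash
cat >> h.py <<'E'
def fit(model,pts):
    """2D rigid fit model->world; returns (origin, yaw, rms)"""
    m=np.array(model,float);p=np.array(pts)[:,:2]
    mm,pm=m.mean(0),p.mean(0)
    U,_,V=np.linalg.svd((m-mm).T@(p-pm)); R=(U@np.diag([1,np.linalg.det(U@V)])@V).T
    t=pm-R@mm
    return t,np.arctan2(R[1,0],R[0,0]),np.sqrt(((m@R.T+t-p)**2).sum(1).mean())
E
python3 - <<'E'
from h import *
import pickle
d=pickle.load(open("top0.pkl","rb"))
f=lambda a:(np.array(a)+.5)/3-.5+[190,95]
S=px2w(d,f([(187,35),(517,149),(376,573),(36,455)]),.045)
# guess orientation of the axes
print("S",S.round(3))
B=px2w(d,f([(150,212),(217,220),(376,234),(367,341),(208,327),(140,321)]),.051)
print("B",B.round(3))
# stand: TL = working edge, far end
s=fit([(.15,-.19),(-.15,-.19),(-.15,.19),(.15,.19)],S)
b=fit([(.095,-.046),(.04,-.046),(-.095,-.046),(-.095,.046),(.04,.046),(.095,.046)],B)
print(s,b)
J=px2w(d,f([(306,112),(225,466)]),.043);print(J.round(3))
c,a=np.cos(s[1]),np.sin(s[1]);R=np.array([[c,a],[-a,c]])
print("in edge frame board",R@(b[0]-s[0])-[.15,0],b[1]-s[1],"jar bowl",(J[:,:2]-s[0])@R.T-[.15,0])
np.savez("est.npz",s=s[0],sy=s[1],b=b[0],by=b[1])
E
```

```text
S [[ 0.798  0.004  0.045]
 [ 0.704 -0.278  0.045]
 [ 0.346 -0.161  0.045]
 [ 0.439  0.122  0.045]]
B [[ 0.643  0.031  0.051]
 [ 0.637 -0.025  0.051]
 [ 0.628 -0.158  0.051]
 [ 0.538 -0.151  0.051]
 [ 0.547 -0.019  0.051]
 [ 0.552  0.038  0.051]]
(array([ 0.57187309, -0.07835091]), np.float64(1.2530437519371687), np.float64(0.0018295984200214074)) (array([ 0.58989722, -0.06068137]), np.float64(1.4965054206802202), np.float64(0.0012467181850990719))
[[ 0.733 -0.098  0.043]
 [ 0.433 -0.035  0.043]]
in edge frame board [-0.12758367 -0.01160131] 0.24346166874305153 jar bowl [[-0.11877389 -0.1593163 ]
 [-0.15228503  0.14585317]]
```

```bash
cat >> h.py <<'E'
from scipy.spatial.transform import Rotation as Ro
import os
if os.path.exists("est.npz"):
    e=np.load("est.npz"); s0,sy=e["s"],float(e["sy"])
    c,a=np.cos(sy),np.sin(sy); Rs=np.array([[c,-a],[a,c]])
    def E2W(x,y,z): return np.r_[s0+Rs@[x+.15,y],z]
    def quat(flip): return Ro.from_matrix(np.c_[[c,a,0],[a,-c,0],[0,0,-1]]@np.diag([flip,flip,1.])).as_quat()
E
python3 - <<'E'
from h import *
best=None
for f in(1,-1):
    q=r.inverse_kinematics(E2W(-.262,-.02,.16),quat(f)); print(f,None if q is None else np.round(q,2))
    if q is not None and (best is None or abs(q[5])<abs(best[1][5])): best=(f,q)
f=best[0]
r.move_to(E2W(-.262,-.02,.16),quat(f)); r.set_gripper(.47)
print(f,r.finger_overhang,r.current_opening(),r.current_contact_force(),r.current_t())
r.move_linear(E2W(-.262,-.02,.080),vel=.08)
f0=np.array(r.current_contact_force())
z=.080
while z>.058:
    z-=.001; r.move_linear(E2W(-.262,-.02,z),vel=.02)
    F=np.array(r.current_contact_force())-f0
    if abs(F[2])>2.5: break
print(z,F,r.current_tool_pos(),r.current_t())
E
```

```text
1 [-0.41  0.53  1.63 -0.    0.98 -0.09]
-1 None
1 0.022 0.4708413634832563 [ 0.15478033 -0.6136943   0.43480742] 2.6
0.06499999999999999 [-1.97902041  0.39218806  5.4320419 ] [ 0.556013   -0.19101335  0.06555628] 7.5
```

```bash
python3 - <<'E'
from h import *
r.move_linear(E2W(-.262,-.02,.0672),vel=.02)
f0=np.array(r.current_contact_force())
for x in(-.24,-.22,-.2,-.18,-.162):
    r.move_linear(E2W(x,-.02,.0672),vel=.04); print(x,(np.array(r.current_contact_force())-f0).round(2))
w=grab("wrist"); d=grab("top"); print(r.current_t())
import pickle; pickle.dump(d,open("top1.pkl","wb"))
t=cv2.resize(d["pixels"][95:295,190:370],None,fx=3,fy=3,interpolation=cv2.INTER_CUBIC)
cv2.imwrite("pics/m1.png",t[:,:,::-1]); cv2.imwrite("pics/w1.png",w["pixels"][:,:,::-1])
E
```

```text
-0.24 [-1.23  0.74  1.78]
-0.22 [-0.01  0.94 -0.38]
-0.2 [-0.13 -0.01 -0.02]
-0.18 [-0.58  0.33  0.51]
-0.162 [0.45 0.86 0.85]
11.1083
```

View pics/m1.png

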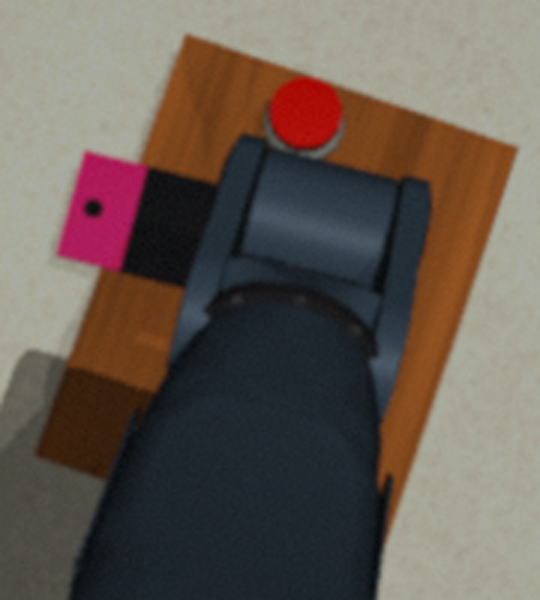

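View pics/w1.png

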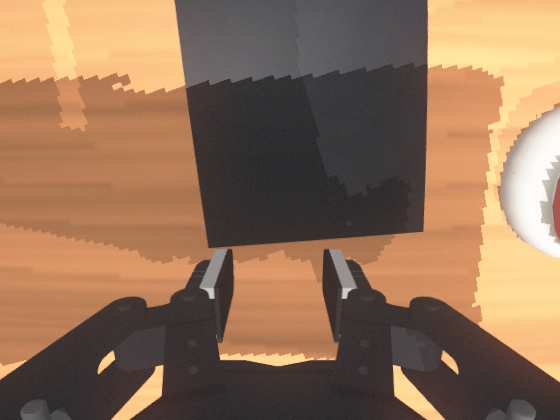

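The top view shows the line from (148,170) to (122,271), about 0.08 rad askew. In the wrist view the back edge runs from (209,247) to (424,231), and only the left finger is touching it. Next I'll compute how far is left to push.

```bash
cat >> h.py <<'E'
def board(d,pts,model,scale=3,off=(190,95)):
    B=px2w(d,(np.array(pts)+.5)/scale-.5+np.array(off),.051)
    b=fit(model,B); o=Rs.T@(b[0]-s0)-[.15,0]; y=b[1]-sy
    print("board",o.round(4),"yaw",round(y,3),"line x",round(o[0]+.04*np.cos(y),4),"rms",b[2])
E
python3 - <<'E'
from h import *
import pickle
d=pickle.load(open("top1.pkl","rb"))
board(d,[(86,152),(148,170),(122,271),(57,255)],[(.095,-.046),(.04,-.046),(.04,.046),(.095,.046)])
E
```

```text
board [-0.0538 -0.0263] yaw 0.079 line x -0.0139 rms 0.0016275389646368613
```

```bash
python3 - <<'E'
from h import *
r.move_linear(E2W(-.148,-.022,.0672),vel=.03)
w=grab("wrist"); d=grab("top"); print(r.current_t())
import pickle; pickle.dump(d,open("top2.pkl","wb"))
t=cv2.resize(d["pixels"][125:225,190:290],None,fx=5,fy=5,interpolation=cv2.INTER_CUBIC)
cv2.imwrite("pics/m2.png",t[:,:,::-1]); cv2.imwrite("pics/w2.png",w["pixels"][:,:,::-1])
E
```

```text
11.8333
```

View pics/m2.png

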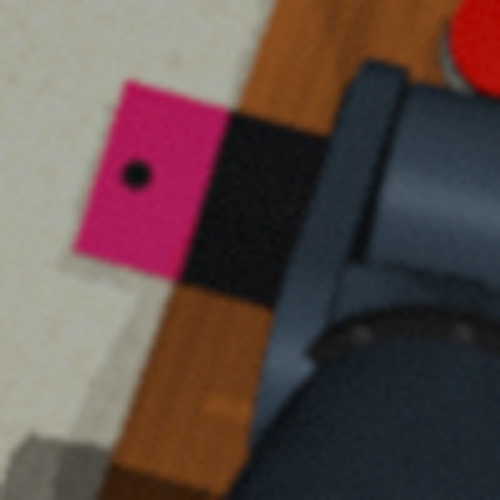

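The line runs from (231,108) to (181,282). The stand edge runs from (276,0) to (103,475), so the midpoint of the line lies almost on it, with a slight skew left.

```bash
python3 - <<'E'
from h import *
import pickle
d=pickle.load(open("top2.pkl","rb"))
board(d,[(126,80),(231,108),(181,282),(74,249)],[(.095,-.046),(.04,-.046),(.04,.046),(.095,.046)],5,(190,125))
e=px2w(d,(np.array([(276,0),(103,475)])+.5)/5-.5+[190,125],.045)[:,:2]
print("edge pts in edge frame",((e-s0)@Rs-[.15,0]).round(4))
# back off, lift, look again unobstructed
r.move_linear(E2W(-.165,-.022,.0672),vel=.05)
r.move_linear(E2W(-.19,-.022,.25),vel=.15)
q=np.array(r.current_q()); q[0]-=.8; r.set_joints(q)
d=grab("top"); pickle.dump(d,open("top3.pkl","wb")); print(r.current_t())
t=cv2.resize(d["pixels"][115:235,190:330],None,fx=5,fy=5,interpolation=cv2.INTER_CUBIC)
cv2.imwrite("pics/m3.png",t[:,:,::-1])
E
```

```text
board [-0.0405 -0.033 ] yaw 0.056 line x -0.0006 rms 0.0009651746365187239
edge pts in edge frame [[ 0.0002 -0.1378]
 [ 0.0012  0.1189]]
15.45
```

View pics/m3.png

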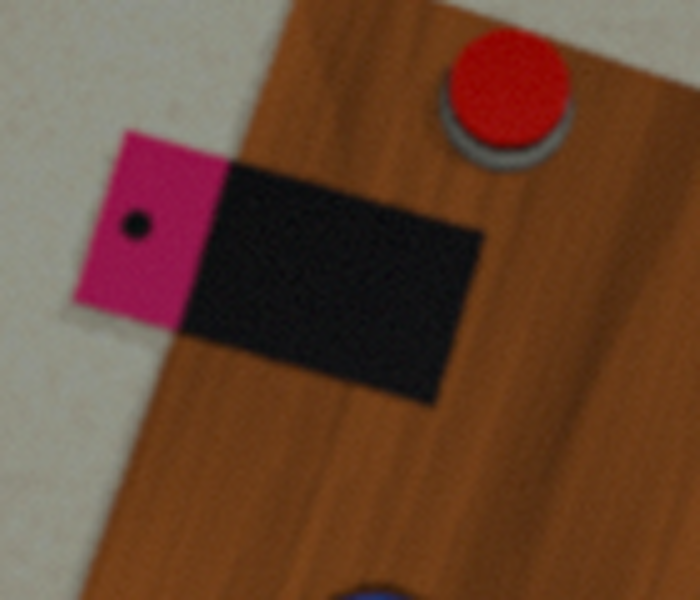

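The unobstructed view shows the pink/black line, from (230,160) to (180,330), lying on the stand edge. The skew is about 0.05 rad, the hand is clear, and the jar and bowl are where they started.

```bash
python3 - <<'E'
from h import *
print(r.hand_in())
E
```

```text
the job is handed in; nothing more can be done
None
```

I pushed the board until the pink/black line sat about 1 mm from the working edge by the top camera, roughly 0.06 rad off square; the hand was clear when I handed it in at about 15.5 s, and the judge's verdict wasn't shown.

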